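# Nip a beech block in a thumbwheel paring vice

### The arm

A 7-joint arm with a two-finger parallel gripper is mounted at the origin on a cart in front of the work surface, level with it; the furniture and walls round the work are solid. World frame = base frame: x ahead of the robot, y to its left, z up, the work surface at z = 0. Lengths are in m, angles in rad, forces in N, time in s.
With the tool pointing down it reaches from about 0.425 to 0.875 m from the base axis. Payload 4.7 kg.
Tool frame: the origin (TCP) lies midway between the tips of the shut fingers; the grasp point (between the pads) lies 19 mm behind it; x points along the fingers, y is the direction in which the jaws open and shut, and the axes are right-handed (so a half turn about x gives the same grasp; the last joint's range is limited). The gripper opens to 87 mm and grips with 3 to 60 N. Pads are 19 mm wide; open, the fingers measure 117 mm over their backs; the gripper's body (75 mm by 190 mm) begins 51 mm behind the grasp point.
Start: joints at [-1.223, 0.321, -0.07, 1.45, 0.023, 1.371, -0.057], TCP at [0.213, 0.614, 0.223] pointing down, gripper open.
Joint ranges: [-2.86, 2.86], [-0.3, 2.09], [-1.38, 1.24], [0.06, 2.45], [-1.56, 4.7], [0.09, 2.05], [-2.69, 2.69]. Speed limits (rad/s): [2.57, 2.57, 3.14, 3.14, 3.14, 3.14, 3.14].

### API

Orientations are given as a rotation vector (axis times angle).
In Python, from bench import ctrl gives the robot as it stands. The module is installed in compiled form; this text tells all that it offers.
- The arm moves only by the shell command python3 -m jog 'ROWS' [FORCE]. ROWS is JSON, a list of rows, each an object with "rot": the turn, a rotation vector about the tool's x, y, z in units of 5 degrees (1.0 is 5 degrees), a list of three; "travel": the shift along the tool's x, y, z in units of 0.3 m (1.0 is 0.3 m), a list of three; "jaw": the closure, from -1 (fully open) to 1 (shut), so that 0 is half open. In form: [{"rot": [ax, ay, az], "travel": [tx, ty, tz], "jaw": jaw}, ...]. A call has 1 to 8 rows; each row shifts and turns the commanded pose from where the row before left it, along the tool's axes as they then stand; what a row does not reach is not made up. A row lasts 1/10 s, in which the tool goes at most 50 mm and 8.59 degrees, less where a joint would pass 70% of its speed; a pose out of reach is approached as far as the arm can. A call with a number of a shift or a turn outside -1 to 1 is refused whole. A call with a gripper value outside its range is refused whole. The fingers move at their own pace and stop on an object; FORCE is the grip in N (left out, the last holds). Time passes only in rows, so rows that do not move let the fingers close. It gives the time, the measured TCP pose, the force and the opening at its end, in the units of the state.
- ctrl.get_state(): the state, without advancing time (a new reading comes with each control period).
- ctrl.get_image(name): name is "scene" or "top" or "wrist"; returns the picture (384x512x3 uint8, red, green, blue); there is no depth.
- ctrl.camera_model(name): a dict with "mtx" (3x3 intrinsics, pixels), "k1" (the pictures are not rectified: a ray, as slopes to the right and down, at radius r is drawn at 1 + k1 r^2 times it, then the intrinsics apply), "extrinsics" (4x4, takes a point from world to camera coordinates); the wrist camera has in their place "hand_eye" (4x4, takes a point from camera to tool coordinates, whose origin is the TCP and whose axes are the tool frame's). Camera axes: x right, y up, looking along -z (the intrinsics and any distortion apply to the point x, -y, -z); pixel columns grow to the right and rows downward; lengths in m; the calibration is good to about 2 mm. A picture is of the moment at which its call begins: read the wrist's pose just before it. camera_model takes no time and is no camera call.
- ctrl.close_job(): hands the job in, once; it reports no verdict.
The state is a dict: "time": time; "joint_positions": joint angles; "qd": joint speeds; "joint_torque": joint torques, N m; "position": TCP position; "tool_rot": TCP orientation; "ft_force": force on the tool from outside, world axes, zero at the start; "torque": the same for the moment, N m; "grip_width": opening from 0.0 (shut) to 1.0 (fully open).
Only numpy, scipy, OpenCV 4.12 (cv2) and the standard library are available. Lean on these libraries where they do the work, as an engineer would, in place of code of your own. Each camera call takes 0.05 s, during which the arm holds its last target.

### The job

Grip the beech block in the paring vice, ready for paring: lay it flat and lengthwise in the middle of the bed between the jaws, roll the half-sunk thumbwheel until the moving jaw nips it firmly against the fixed jaw, then swing the lock lever over until it binds. The lock lever must be slack while you roll, so slacken it first if it is not; if the jaws stand too close for the block, wind them open first, and move the jaw by its wheel only, never by pushing it. Leave the small plane and the wax block where they are.

Things in the scene. Friction and masses are not known exactly. Their poses are not given: they have to be found in the camera images.
- vice: Paring vice fixed to the bench: wooden base board 116 x 320 x 18 mm (x, y, z), fixed wooden jaw at its -y end, grey gear housing at its +y end. Origin: centre of the board's underside; y runs from fixed jaw to housing. Housing: x -35 to 35, y 5 to 115 mm, 72 high. Lever boss on its -x side at y = 26, 56 high. Bolt heads beside the housing are 28 high.
- bed (a point): Point on the bed (the board's top, 18 mm above the bench) on the centre line, vice frame (0, -94, 18) mm: where the centre of the block's underside comes when it is nipped. The fixed jaw's cork face is 40 mm from here in -y (at y = -134). Both jaws are 84 mm wide in x and stand 31 mm above the bed.
- jaw (a joint): Moving jaw, slides along the vice's y; value in m, 0 to 0.050. Clear opening between the jaw faces = 60 mm + value, so 0.020 is the block's 80 mm; its face is at y = -74 mm + value in the vice's frame, the jaw is 22 mm thick behind that. Driven by the thumbwheel (rack and pinion): 12 mm per rad, 0.4 mm of jaw per mm of rim. Stays where it is left (7 N of friction).
- thumbwheel (a joint): Knurled brass wheel, 60 mm across, 14 wide, sunk in the housing's top so that its top 8 mm stand out. Axle along the vice's x. Value in rad; rolling the rim's top towards the jaws (-y) raises it and OPENS the jaw, away from the jaws (+y) CLOSES it. Turns at about 3 N along the rim, 8 N when locked: press a fingertip down on it with 5 to 15 N and draw it along y, about 25 mm a stroke.
- wheel_top (a point): Highest point of the thumbwheel's exposed rim, middle of its width: vice frame (0, 66, 80) mm. It does not travel.
- lock_lever (a joint): Lock lever, arm 10 mm thick, swings level about an upright pivot at (-45, 26) mm of the vice's frame. Value in rad, 0 to 1.3: at 0 slack, pointing 37 degrees from -x towards the jaws (-y); at 1.3 locked, 37 degrees from -x away from them (+y); clockwise from above locks. 0.16 N m of friction, stays put; bites from about 0.95 (then 0.2 to 0.4 N m). Above 1.0 is locked, below 0.8 slack.
- lever_knob (a point): Centre of the black ball (22 mm) at the end of the lock lever, 66 mm from its pivot, 70 mm above the bench; moves with the lever. The arm rises to it from 64 mm height at the pivot.
- beech_block: Plain beech block, 55 x 80 x 32 mm (x, y, z of its frame), about 0.12 kg; origin at the centre of its underside. It goes into the vice with its 80 mm length (its y, either way round) along the vice's y, so that its 55 mm wide middle stays free for the fingers.
- small_plane: Small wooden hand plane, 40 x 138 x 62 mm, a bystander; origin at the centre of its underside, length along its y.
- wax: Cream-white block of wax, 32 x 60 x 26 mm, a bystander; origin at the centre of its underside.
Not all that is in view belongs to the job. Leave any purple or turquoise look-alike of the beech_block alone.

How it is judged:
On the way, in this order (a step that is already met when the one before it is completed fails the run):
1. the beech block lies flat on the vice's bed, lengthwise between the jaws, let go, with the jaw not yet on it (x of beech_block in the frame of vice between -0.02 and 0.02 m and z of beech_block in the frame of vice between 0.0155 and 0.0205 m and angle between beech_block's own z axis and vertical below 0.06 rad and angle between the y axis of beech_block and the y axis of vice, either way round below 0.2 rad and contact force between the fingers and beech_block below 0.3 N and y of beech_block in the frame of vice below -0.06 m and linear speed of beech_block below 0.02 m/s and value of joint jaw above 0.0222 m), for 0.2 s.
2. the jaw has been rolled up to the block and nips it firmly (over 2 N) against the fixed jaw while the lock lever is slack (value of joint jaw below 0.0216 m and y of beech_block in the frame of vice between -0.0958 and -0.0922 m and value of joint lock_lever below 0.8 rad and contact force between the fingers and beech_block below 0.3 N and contact force between jaw and beech_block above 2 N), for 0.1 s.
3. the lock lever is swung over until it binds (value of joint lock_lever above 1 rad), for 0.2 s.
At the end, for the whole second after the job is handed in: The beech block lies flat on the bed, lengthwise (within 2 degrees), its centre within 18 mm of the vice's centre line, its ends against both jaws (fixed jaw and moving jaw within 1.6 mm), the lock lever at 1.0 rad or more, all at rest (x of beech_block in the frame of vice between -0.018 and 0.018 m and z of beech_block in the frame of vice between 0.0155 and 0.0205 m and angle between beech_block's own z axis and vertical below 0.06 rad and angle between the y axis of beech_block and the y axis of vice, either way round below 0.04 rad and value of joint jaw below 0.0216 m and y of beech_block in the frame of vice between -0.0958 and -0.0922 m and value of joint lock_lever above 1 rad and contact force between the fingers and beech_block below 0.3 N and linear speed of beech_block below 0.01 m/s and velocity of joint jaw below 0.003 m/s); the robot touches nothing.
It fails at once if the moving jaw is pushed by hand instead of by its wheel (contact force between the fingers and jaw above 6 N).
It fails at once if a bystander (small plane or wax block) is moved more than 30 mm (distance of any of small_plane, wax from where it was at the start of the episode above 0.03 m).
It also fails if it takes over 72 s, if anything falls off the work surface, if the arm or the gripper's body presses on something with over 40 N, if the wrist force passes 120 N, or if a joint passes its speed limit or range.

## Working session

There is one attempt and no reset: what is moved stays moved. The work goes in short steps, Python scripts to look and compute and a shell command to move; the robot and the scene stay as the last step left them, time stands still between calls to the robot, and variables do not carry over. Pictures are saved under pics/ and viewed, and the job is handed in when it is done.

```bash
mkdir -p pics; ls; python3 - <<'E'
from bench import ctrl
import cv2
s=ctrl.get_state();print(s)
for n in("scene","top","wrist"):
    im=ctrl.get_image(n);cv2.imwrite(f"pics/{n}0.png",im[:,:,::-1]);print(n,ctrl.camera_model(n))
E
```

```text
pics
{'time': 0.0, 'joint_positions': array([-1.22289982,  0.32185528, -0.07006176,  1.4516681 ,  0.02262139,
        1.37082004, -0.05692027]), 'qd': array([-0.00081822, -0.00152343, -0.00011741, -0.00012352,  0.00158631,
        0.00112944,  0.00081863]), 'joint_torque': array([-2.81568697e-05, -4.91287887e+01, -4.03707102e-01, -3.12529242e+01,
       -6.38203346e-02,  4.36160259e-02,  1.47057831e-04]), 'position': array([0.21284608, 0.61357036, 0.22144386]), 'tool_rot': array([ 0.26041541,  1.55507719, -0.26349653]), 'ft_force': array([-0.15955978,  0.65662645,  0.3959504 ]), 'torque': array([-0.02220052, -0.01902294,  0.05417408]), 'grip_width': 0.9999471144613663}
scene {'mtx': array([[378.24886453,   0.        , 253.40169948],
       [  0.        , 378.24886453, 191.44445015],
       [  0.        ,   0.        ,   1.        ]]), 'k1': -0.04259073742852468, 'extrinsics': array([[ 0.81250104, -0.5825645 ,  0.02146317, -0.37740149],
       [ 0.33813638,  0.50094989,  0.79668877, -0.30020756],
       [-0.47487457, -0.64005298,  0.60400855, -0.91285189],
       [ 0.        ,  0.    
[... 438 characters left out ...]
,  9.12784425e-04,  9.82709170e-01,
        -1.35554135e+00],
       [ 0.00000000e+00,  0.00000000e+00,  0.00000000e+00,
         1.00000000e+00]])}
wrist {'mtx': array([[337.50713319,   0.        , 255.9115015 ],
       [  0.        , 337.50713319, 188.46719574],
       [  0.        ,   0.        ,   1.        ]]), 'k1': -0.007191275171142773, 'hand_eye': array([[-8.10846599e-04,  2.92695330e-01, -9.56205410e-01,
        -1.62917983e-01],
       [ 9.99999665e-01,  1.26522635e-04, -8.09254721e-04,
        -1.37204381e-04],
       [-1.15883450e-04, -9.56205746e-01, -2.92695334e-01,
        -8.01709951e-02],
       [ 0.00000000e+00,  0.00000000e+00,  0.00000000e+00,
         1.00000000e+00]])}
```

View pics/scene0.png

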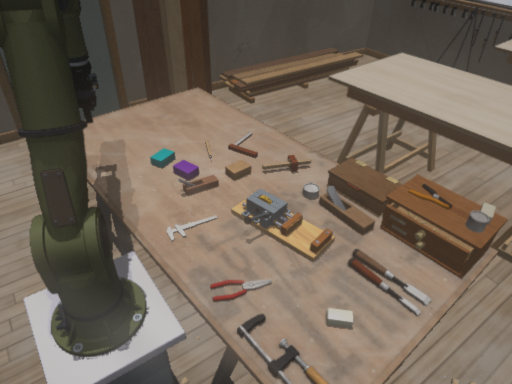

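View pics/top0.png

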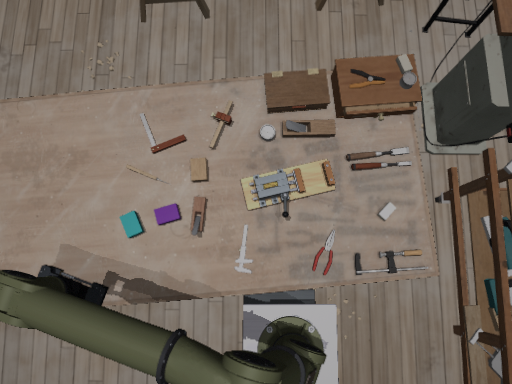

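View pics/wrist0.png

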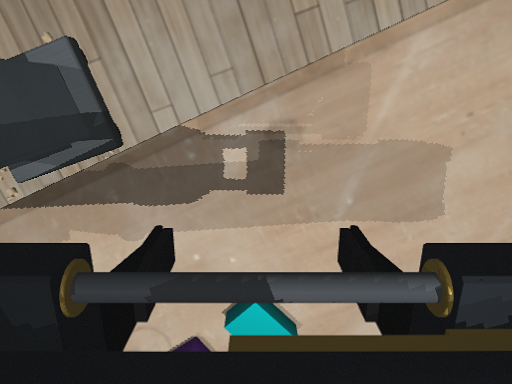

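Candidates for the block, in the top view: a tan/beech block at (199,170), a purple look-alike at (167,214), and a turquoise look-alike at (131,224). The cream block at (388,211) is the wax. By the description it is the tan one at (199,170). The vice is centred near (288,184), with the fixed jaw to the right at (328,174) and the lever knob at about (285,212). I'll check with close crops.

```bash
cat > h.py <<'E'
import numpy as np, cv2
from bench import ctrl
from scipy.spatial.transform import Rotation as R
def ext(n, st=None):
    m=ctrl.camera_model(n)
    if n!="wrist": return m,np.array(m["extrinsics"])
    st=st or ctrl.get_state()
    T=np.eye(4);T[:3,:3]=R.from_rotvec(st["tool_rot"]).as_matrix();T[:3,3]=st["position"]
    return m,np.linalg.inv(T@np.array(m["hand_eye"]))
def proj(n,P,st=None):
    m,E=ext(n,st);P=np.atleast_2d(P);c=P@E[:3,:3].T+E[:3,3]
    s=np.c_[c[:,0]/-c[:,2],-c[:,1]/-c[:,2]];r2=(s**2).sum(1,keepdims=True)
    s=s*(1+m["k1"]*r2);K=m["mtx"];return s*[K[0,0],K[1,1]]+[K[0,2],K[1,2]]
def unproj(n,uv,z,st=None):
    m,E=ext(n,st);uv=np.atleast_2d(uv);K=m["mtx"]
    d=(uv-[K[0,2],K[1,2]])/[K[0,0],K[1,1]];s=d.copy()
    for _ in range(20): s=d/(1+m["k1"]*(s**2).sum(1,keepdims=True))
    ray=np.c_[s[:,0],-s[:,1],-np.ones(len(s))]@E[:3,:3];o=-E[:3,:3].T@E[:3,3]
    return o+ray*((z-o[2])/ray[:,2])[:,None]
def crop(src,box,f,out):
    x0,y0,x1,y1=box;cv2.imwrite(out,cv2.resize(src[y0:y1,x0:x1],None,fx=f,fy=f,interpolation=cv2.INTER_CUBIC))
E
python3 - <<'E'
from h import *
t=cv2.imread("pics/top0.png");crop(t,(180,140,350,225),4.5,"pics/tc.png")
E
```

```text
(no output)
```

View pics/tc.png

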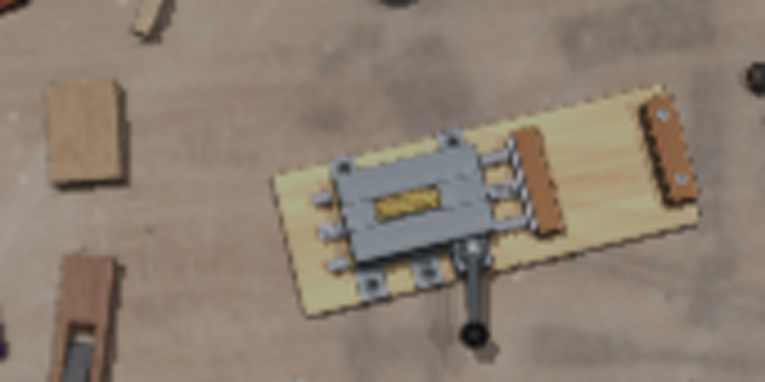

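The crop confirms it: the tan block's top face spans crop (46..124, 82..186), plain wood in a beech tone. The vice board corners are at crop (273,178), (660,87), (699,221), (306,317), and the lever knob is at (474,334).

```bash
python3 - <<'E'
from h import *
f=lambda a:np.array(a,float)/4.5+[180,140]
B=unproj("top",f([(273,178),(660,87),(699,221),(306,317)]),0.018)
print(B.round(4)); c=B.mean(0);print("centre",c, [np.linalg.norm(B[i]-B[(i+1)%4]).round(4) for i in range(4)])
yv=(B[0]+B[3]-B[1]-B[2])[:2];yv/=np.linalg.norm(yv);psi=np.arctan2(-yv[0],yv[1]);print("yaw vice",psi,np.degrees(psi))
k=unproj("top",f([(474,334)]),0.070)[0];print("knob",k)
Rv=np.array([[np.cos(psi),-np.sin(psi)],[np.sin(psi),np.cos(psi)]])
kv=Rv.T@(k[:2]-c[:2]);print("knob vice",kv, "lev",kv-[-.045,.026],np.linalg.norm(kv-[-.045,.026]))
J=unproj("top",f([(513,133),(546,236),(563,232),(538,127)]),0.049);print("jaw",((J[:,:2]-c[:2])@Rv).round(4))
b=unproj("top",f([(46,85),(118,81),(124,180),(54,186)]),0.032);print(b.round(4),b.mean(0),[np.linalg.norm(b[i]-b[(i+1)%4]).round(4) for i in range(4)])
W=unproj("top",f([(407,203)]),0.080);print("wheel",((W[:,:2]-c[:2])@Rv))
st=ctrl.get_state();print(R.from_rotvec(st["tool_rot"]).as_matrix().round(3))
E
```

```text
[[ 0.5785  0.1678  0.018 ]
 [ 0.6526 -0.1396  0.018 ]
 [ 0.544  -0.1667  0.018 ]
 [ 0.4682  0.1415  0.018 ]]
centre [0.56083252 0.00072984 0.018     ] [np.float64(0.3163), np.float64(0.112), np.float64(0.3174), np.float64(0.1134)]
yaw vice 0.2388104727801035 13.682832193823758
knob [0.44806057 0.01519047 0.07      ]
knob vice [-0.10615087  0.04072611] lev [-0.06115087  0.01472611] 0.06289902608327412
jaw [[ 0.0406 -0.0299]
 [-0.0438 -0.0339]
 [-0.0439 -0.0474]
 [ 0.0406 -0.05  ]]
[[0.6505 0.3467 0.032 ]
 [0.6537 0.2899 0.032 ]
 [0.5739 0.2834 0.032 ]
 [0.5692 0.338  0.032 ]] [0.61183838 0.3145096  0.032     ] [np.float64(0.0568), np.float64(0.08), np.float64(0.0548), np.float64(0.0818)]
wheel [[0.00053425 0.06588259]]
[[-0.     0.328  0.945]
 [-0.001  0.945 -0.328]
 [-1.    -0.001  0.   ]]
```

Measurements agree with the given sizes: the board reads 316x113 mm, the block 80x56 mm, and the wheel lands on (0,66). That gives:
- Vice yaw is about 13.7°.
- The lever is at about 0.88 rad, so it isn't slack.
- The jaw is at about 0.025, so I'll open it a bit more.

I'll turn the tool to vice alignment (-57.2° yaw = +11.44 units about tool x) and shut the fingers.

```bash
cat >> h.py <<'E'
C=np.array([0.5608,0.0007]);PSI=0.2388
def v2w(x,y,z): 
    c,s=np.cos(PSI),np.sin(PSI);return np.array([C[0]+c*x-s*y,C[1]+s*x+c*y,z])
def w2v(p):
    c,s=np.cos(PSI),np.sin(PSI);d=np.array(p)[:2]-C;return np.array([c*d[0]+s*d[1],-s*d[0]+c*d[1],p[2]])
def goal(P,yaw=None,st=None):
    st=st or ctrl.get_state();M=R.from_rotvec(st["tool_rot"]).as_matrix()
    d=M.T@(np.array(P)-st["position"]);a=np.arctan2(M[1,1],M[0,1])
    print("travel units",(d/0.3).round(4),"yaw now %.2f deg"%np.degrees(a),"tilt",M[2,1].round(4),M[2,2].round(4),
      "" if yaw is None else "rot units %.3f"%(-(np.degrees(yaw-a)+180)%360/5-36 if False else -(((np.degrees(yaw-a)+180)%360)-180)/5))
def show():
    s=ctrl.get_state();M=R.from_rotvec(s["tool_rot"]).as_matrix()
    print("t %.2f"%s["time"],"pos",s["position"].round(4),"vice",(w2v(s["position"])*1000).round(1),"F",s["ft_force"].round(2),"g %.3f"%s["grip_width"],"yaw %.2f"%np.degrees(np.arctan2(M[1,1],M[0,1])));return s
E
python3 -m jog '[{"rot":[1,0,0],"travel":[0,0,0],"jaw":1},{"rot":[1,0,0],"travel":[0,0,0],"jaw":1},{"rot":[1,0,0],"travel":[0,0,0],"jaw":1},{"rot":[1,0,0],"travel":[0,0,0],"jaw":1},{"rot":[1,0,0],"travel":[0,0,0],"jaw":1},{"rot":[1,0,0],"travel":[0,0,0],"jaw":1},{"rot":[1,0,0],"travel":[0,0,0],"jaw":1},{"rot":[1,0,0],"travel":[0,0,0],"jaw":1}]' 20
python3 -m jog '[{"rot":[1,0,0],"travel":[0,0,0],"jaw":1},{"rot":[1,0,0],"travel":[0,0,0],"jaw":1},{"rot":[1,0,0],"travel":[0,0,0],"jaw":1},{"rot":[0.44,0,0],"travel":[0,0,0],"jaw":1}]'
python3 - <<'E'
from h import *
show();P=v2w(-.106,.041+.045,.2);print(P);goal(P,PSI)
E
```

```text
time: 0.95
position: [0.2129, 0.6139, 0.2221]
tool_rot: [0.806, 1.416, -0.807]
ft_force: [0.4, -1.1, 0.5]
grip_width: 0.353
time: 1.35
position: [0.2129, 0.6139, 0.2221]
tool_rot: [1.033, 1.311, -1.034]
ft_force: [0.0, -0.3, -0.0]
grip_width: 0.024
t 1.35 pos [0.2129 0.6139 0.2221] vice [-193.   678.1  222.1] F [ 0.01 -0.3  -0.02] g 0.024 yaw 13.53
[0.43746584 0.05918663 0.2       ]
travel units [0.0751 0.2953 1.9728] yaw now 13.53 deg tilt -0.0003 0.0008 rot units -0.031
```

```bash
python3 -m jog '[{"rot":[0,0,0],"travel":[0.005,0.023,0.15],"jaw":1},{"rot":[0,0,0],"travel":[0.005,0.023,0.15],"jaw":1},{"rot":[0,0,0],"travel":[0.005,0.023,0.15],"jaw":1},{"rot":[0,0,0],"travel":[0.005,0.023,0.15],"jaw":1},{"rot":[0,0,0],"travel":[0.005,0.023,0.15],"jaw":1},{"rot":[0,0,0],"travel":[0.005,0.023,0.15],"jaw":1},{"rot":[0,0,0],"travel":[0.005,0.023,0.15],"jaw":1}]'
python3 -m jog '[{"rot":[0,0,0],"travel":[0.005,0.023,0.15],"jaw":1},{"rot":[0,0,0],"travel":[0.005,0.023,0.15],"jaw":1},{"rot":[0,0,0],"travel":[0.005,0.023,0.15],"jaw":1},{"rot":[0,0,0],"travel":[0.005,0.023,0.15],"jaw":1},{"rot":[0,0,0],"travel":[0.005,0.023,0.15],"jaw":1},{"rot":[0,0,0],"travel":[0.005,0.023,0.1],"jaw":1},{"rot":[0,0,0],"travel":[0.0,0.01,0.06],"jaw":1},{"rot":[0,0,0],"travel":[0,0,0],"jaw":1}]'
python3 - <<'E'
from h import *
s=show();im=ctrl.get_image("wrist");cv2.imwrite("pics/w1.png",im[:,:,::-1]);goal(v2w(-.106,.041+.04,.2),PSI)
print(proj("wrist",[v2w(-.106,.041,.07)],s))
E
```

```text
time: 2.05
position: [0.3347, 0.3175, 0.2118]
tool_rot: [1.032, 1.313, -1.031]
ft_force: [0.5, 0.1, 0.3]
grip_width: 0.004
time: 2.85
position: [0.4427, 0.0619, 0.2031]
tool_rot: [1.036, 1.31, -1.036]
ft_force: [-0.1, 0.2, -0.2]
grip_width: 0.004
t 2.85 pos [0.4427 0.0619 0.2031] vice [-100.2   87.4  203.1] F [-0.08  0.2  -0.2 ] g 0.004 yaw 13.36
travel units [ 0.0098 -0.0186  0.0288] yaw now 13.52 deg tilt -0.0002 -0.0005 rot units -0.032
[[249.58719394 225.07312115]]
```

View pics/w1.png

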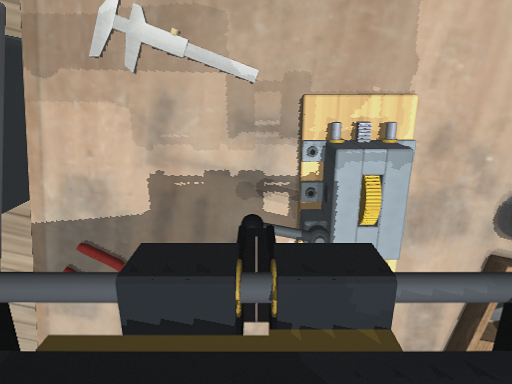

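The wrist view shows the knob (about (253,222)) right beyond the fingertip, and the board edges run vertical, so the alignment is good. I'll lower beside the knob on its +y side, then push it toward -y to slacken.

```bash
python3 -m jog '[{"rot":[0,0,0],"travel":[0.12,-0.016,0.022],"jaw":1},{"rot":[0,0,0],"travel":[0.12,0,0],"jaw":1},{"rot":[0,0,0],"travel":[0.12,0,0],"jaw":1},{"rot":[0,0,0],"travel":[0.12,0,0],"jaw":1},{"rot":[0,0,0],"travel":[0,0,0.03],"jaw":1},{"rot":[0,0,0],"travel":[0,0,0.03],"jaw":1}]'
python3 -c "
from h import *
show()"
python3 -m jog '[{"rot":[0,0,0],"travel":[0,0,0.03],"jaw":1},{"rot":[0,0,0],"travel":[0,0,0.03],"jaw":1},{"rot":[0,0,0],"travel":[0,0,0.03],"jaw":1},{"rot":[0,0,0],"travel":[0,0,0.03],"jaw":1},{"rot":[0,0,0],"travel":[0,0,0],"jaw":1}]'
python3 -c "
from h import *
show();im=ctrl.get_image('top');cv2.imwrite('pics/t2.png',im[:,:,::-1]);crop(im[:,:,::-1],(220,140,350,225),6,'pics/t2c.png')"
```

```text
time: 3.5
position: [0.443, 0.04, 0.0593]
tool_rot: [1.029, 1.314, -1.031]
ft_force: [0.8, 0.1, -0.2]
grip_width: 0.008
t 3.50 pos [0.443  0.04   0.0593] vice [-105.1   66.    59.3] F [ 0.8   0.1  -0.22] g 0.008 yaw 13.80
time: 4.0
position: [0.4534, 0.0035, 0.0603]
tool_rot: [1.035, 1.31, -1.031]
ft_force: [0.0, 1.1, -0.4]
grip_width: 0.002
t 4.00 pos [0.4534 0.0035 0.0603] vice [-103.7   28.1   60.3] F [ 0.01  1.08 -0.43] g 0.002 yaw 13.56
```

View pics/t2c.png

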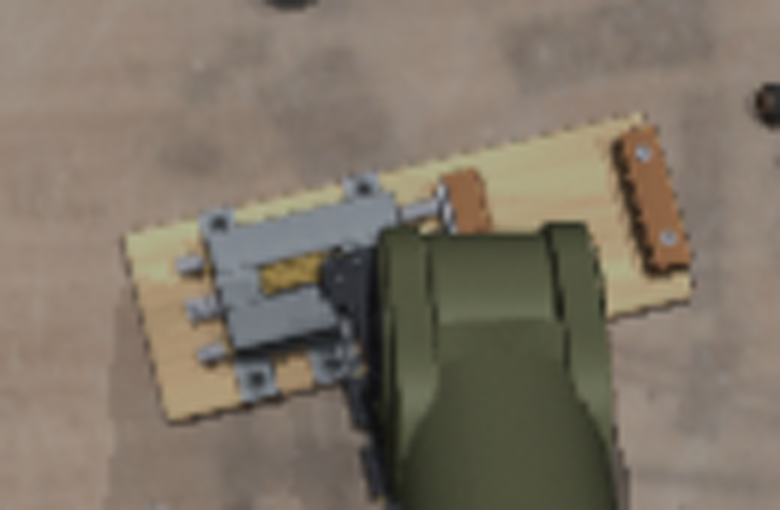

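```bash
python3 -m jog '[{"rot":[0,0,0],"travel":[0,0,-0.03],"jaw":1},{"rot":[0,0,0],"travel":[-0.15,0,-0.03],"jaw":1},{"rot":[0,0,0],"travel":[-0.1,0.0,-0.09],"jaw":1},{"rot":[0,0,0],"travel":[0,0.12,-0.02],"jaw":1},{"rot":[0,0,0],"travel":[0,0.12,0],"jaw":1},{"rot":[0,0,0],"travel":[0,0.1,0],"jaw":1},{"rot":[0,0,0],"travel":[0,0,0],"jaw":1}]'
python3 -c "
from h import *
s=show();im=ctrl.get_image('wrist');cv2.imwrite('pics/w2.png',im[:,:,::-1])
goal(v2w(0,.078,.082),PSI)
for v in(0,.2,.4,.6,.88):
  a=np.radians(37)-v; print(v,proj('wrist',[v2w(-.045-.066*np.cos(a),.026-.066*np.sin(a),.07)],s).round(0))
print(proj('wrist',[v2w(0,.066,.08)],s))"
```

```text
time: 4.75
position: [0.5421, 0.0807, 0.1342]
tool_rot: [1.029, 1.31, -1.028]
ft_force: [-0.9, -0.5, -0.2]
grip_width: -0.0
t 4.75 pos [0.5421 0.0807 0.1342] vice [  0.7  82.2 134.2] F [-0.95 -0.48 -0.2 ] g -0.000 yaw 13.83
travel units [0.1729 0.0053 0.0115] yaw now 13.77 deg tilt 0.0002 0.0021 rot units 0.017
0 [[131. 316.]]
0.2 [[121. 304.]]
0.4 [[113. 290.]]
0.6 [[109. 276.]]
0.88 [[108. 254.]]
[[254.01228846 229.51328392]]
```

View pics/w2.png

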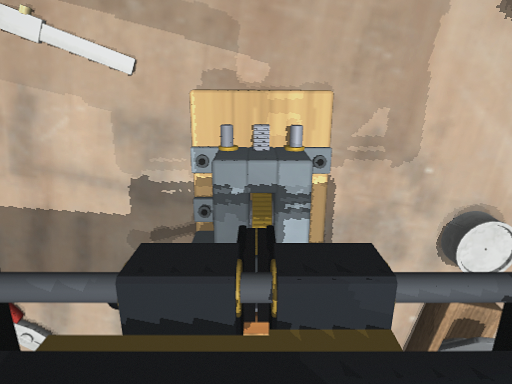

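The wrist view shows the wheel and housing centred at about column 262, against my prediction of 254. That suggests the vice sits a few mm to +x of my estimate, so I'll cross-check with the scene camera.

```bash
python3 -c "
from h import *
s=cv2.imread('pics/scene0.png');crop(s,(220,180,345,260),6,'pics/sc.png')
w=cv2.imread('pics/w2.png');crop(w,(180,80,345,245),3.6,'pics/w2c.png')
P=[v2w(x,y,.018) for x,y in((-.058,.16),(.058,.16),(.058,-.16),(-.058,-.16))]
print(((proj('scene',P)-[220,180])*6).round(0).tolist());print(((proj('top',P)-[180,140])*4.5).round().tolist())
print(((proj('wrist',P[:2])-[180,80])*3.6).round().tolist())"
```

```text
[[49.0, 175.0], [191.0, 77.0], [679.0, 341.0], [549.0, 471.0]]
[[305.0, 319.0], [270.0, 177.0], [662.0, 84.0], [701.0, 223.0]]
[[15.0, 27.0], [543.0, 28.0]]
```

View pics/sc.png

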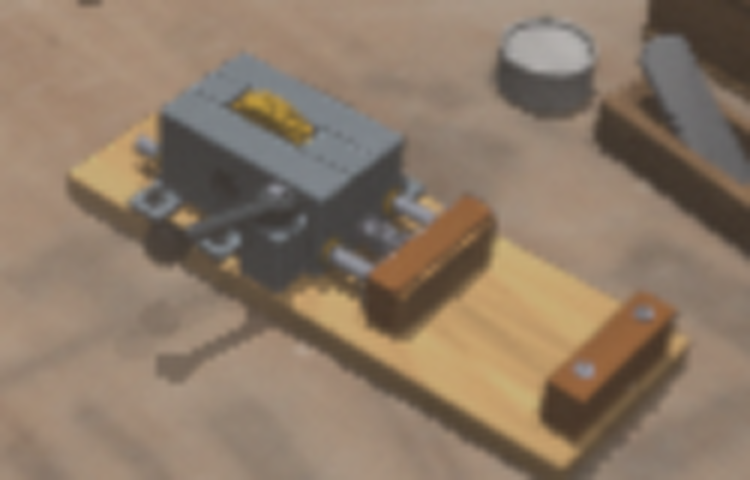

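View pics/w2c.png

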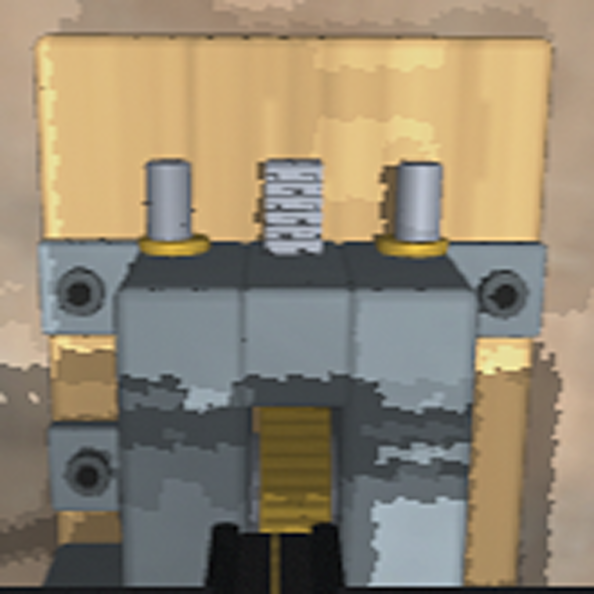

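```bash
python3 - <<'E'
from h import *
from scipy.optimize import least_squares
M=ctrl.camera_model
st=ctrl.get_state()  # unchanged since picture except 0.05 s hold
w=np.array([(40,40),(550,38),(120,288),(475,288)])/3.6+[180,80]
Pw=[(-.0575,.1595,.018),(.0575,.1595,.018),(-.035,.115,.072),(.035,.115,.072)]
t=np.array([(273,178),(660,87),(699,221),(306,317)])/4.5+[180,140]
Pt=[(.0575,.1595,.018),(.0575,-.1595,.018),(-.0575,-.1595,.018),(-.0575,.1595,.018)]
s=np.array([(68,178),(690,340),(567,458),(162,102),(248,55),(404,140)])/6+[220,180]
Ps=[(-.0575,.1595,.018),(.0575,-.1595,.018),(-.0575,-.1595,.018),(-.035,.115,.072),(.035,.115,.072),(.035,.005,.072)]
def world(p,P):
    c,q=np.cos(p[2]),np.sin(p[2]);P=np.array(P);return np.c_[p[0]+c*P[:,0]-q*P[:,1],p[1]+q*P[:,0]+c*P[:,1],P[:,2]]
for name,sets in dict(w=[("wrist",w,Pw)],t=[("top",t,Pt)],s=[("scene",s,Ps)],all=[("wrist",w,Pw),("top",t,Pt),("scene",s,Ps)]).items():
    f=lambda p:np.concatenate([(proj(n,world(p,P),st)-uv).ravel() for n,uv,P in sets])
    r=least_squares(f,[*C,PSI]);d=r.x[:2]-C;c,q=np.cos(PSI),np.sin(PSI)
    print(name,r.x.round(4),"vice shift mm",np.round([1000*(c*d[0]+q*d[1]),1000*(c*d[1]-q*d[0])],1),"deg",np.degrees(r.x[2]).round(2),"res",r.fun.round(1))
E
```

```text
w [ 5.649e-01 -2.000e-04  2.413e-01] vice shift mm [ 3.8 -1.9] deg 13.82 res [-1.8 -0.3  1.4  0.1 -2.   0.3  2.4  0.2]
t [0.5609 0.0007 0.239 ] vice shift mm [ 0.1 -0. ] deg 13.69 res [-0.4 -0.1  0.3 -0.5  0.3  0.3 -0.2  0.3]
s [ 0.5691 -0.0025  0.2402] vice shift mm [ 7.4 -5.1] deg 13.76 res [-0.2 -0.9  0.7 -0.4 -0.1  1.4 -0.7  1.1 -0.6 -1.1  0.9 -0.8]
all [ 5.652e-01 -4.000e-04  2.424e-01] vice shift mm [ 4.  -2.1] deg 13.89 res [-1.8  0.1  1.4  0.3 -1.9  0.7  2.6  0.4 -0.1 -1.2  0.4 -1.8  0.6 -1.
  0.2 -0.8 -1.6 -0.8 -0.7 -0.3 -1.5  1.5 -2.2  1.2 -2.1 -0.9 -0.6 -0.8]
```

Three cameras disagree by a few mm, with the wrist in the middle, so I'll take the combined vice pose (0.5650, -0.0002, 13.8°). Next I'll touch down on the wheel.

```bash
sed -i 's/^C=.*/C=np.array([0.5650,-0.0002]);PSI=0.2405/' h.py; python3 -c "
from h import *
s=show(); goal(v2w(0,.079,.082),PSI)"
```

```text
t 4.80 pos [0.54   0.0796 0.1339] vice [ -5.3  83.4 133.9] F [-0.93 -0.08  0.39] g 0.007 yaw 13.77
travel units [0.1729 0.0177 0.0144] yaw now 13.77 deg tilt 0.0002 0.0021 rot units -0.002
```

```bash
python3 -m jog '[{"rot":[0,0,0],"travel":[0.08,0.018,0.014],"jaw":1},{"rot":[0,0,0],"travel":[0.085,0,0],"jaw":1},{"rot":[0,0,0],"travel":[0.01,0,0],"jaw":1},{"rot":[0,0,0],"travel":[0,0,0],"jaw":1}]'
python3 -c "
from h import *
show();show()"
```

```text
time: 5.2
position: [0.5441, 0.0756, 0.0817]
tool_rot: [1.031, 1.314, -1.032]
ft_force: [-0.1, -0.4, 0.3]
grip_width: 0.008
t 5.20 pos [0.5441 0.0756 0.0817] vice [-2.3 78.6 81.7] F [-0.11 -0.38  0.29] g 0.008 yaw 13.68
t 5.20 pos [0.5441 0.0756 0.0817] vice [-2.3 78.6 81.7] F [-0.11 -0.38  0.29] g 0.008 yaw 13.68
```

```bash
python3 -m jog '[{"rot":[0,0,0],"travel":[0.006,0.005,0],"jaw":1},{"rot":[0,0,0],"travel":[0,0,0],"jaw":1}]'
python3 -m jog '[{"rot":[0,0,0],"travel":[0.006,0,0],"jaw":1},{"rot":[0,0,0],"travel":[0,0,0],"jaw":1}]'
```

```text
time: 5.4
position: [0.5468, 0.0763, 0.0806]
tool_rot: [1.032, 1.313, -1.03]
ft_force: [0.5, 0.6, 0.2]
grip_width: 0.007
time: 5.6
position: [0.547, 0.0763, 0.08]
tool_rot: [1.033, 1.313, -1.03]
ft_force: [-4.1, 1.0, 10.3]
grip_width: 0.004
```

```bash
python3 -m jog '[{"rot":[0,0,0],"travel":[0,0,0.016],"jaw":1},{"rot":[0,0,0],"travel":[0,0,0.016],"jaw":1}]'
python3 -m jog '[{"rot":[0,0,0],"travel":[0,0,0.016],"jaw":1},{"rot":[0,0,0],"travel":[0,0,0.016],"jaw":1}]'
python3 -m jog '[{"rot":[0,0,0],"travel":[0,0,0.016],"jaw":1},{"rot":[0,0,0],"travel":[0,0,0.016],"jaw":1}]'
python3 -c "
from h import *
show();show()"
```

```text
time: 5.8
position: [0.5489, 0.0683, 0.0802]
tool_rot: [1.033, 1.315, -1.029]
ft_force: [-4.9, 1.6, 12.3]
grip_width: 0.005
time: 6.0
position: [0.5512, 0.0587, 0.0802]
tool_rot: [1.033, 1.315, -1.029]
ft_force: [-3.7, 2.2, 11.5]
grip_width: 0.006
time: 6.2
position: [0.5538, 0.0489, 0.0794]
tool_rot: [1.033, 1.313, -1.029]
ft_force: [-0.5, 0.9, 0.1]
grip_width: 0.006
t 6.20 pos [0.5538 0.0489 0.0794] vice [ 0.8 50.4 79.4] F [-0.47  0.91  0.07] g 0.006 yaw 13.71
t 6.20 pos [0.5538 0.0489 0.0794] vice [ 0.8 50.4 79.4] F [-0.47  0.91  0.07] g 0.006 yaw 13.71
```

```bash
python3 -m jog '[{"rot":[0,0,0],"travel":[-0.12,0,0],"jaw":-1},{"rot":[0,0,0],"travel":[-0.12,0,0],"jaw":-1},{"rot":[0,0,0],"travel":[-0.12,0,0],"jaw":-1},{"rot":[0,0,0],"travel":[-0.06,0,-0.1],"jaw":-1}]'
python3 -c "
from h import *
show();goal([.616,.3135-.06,.2],np.radians(95.4))"
```

```text
time: 6.6
position: [0.5486, 0.0724, 0.208]
tool_rot: [1.04, 1.304, -1.034]
ft_force: [1.2, 0.2, -0.2]
grip_width: 0.284
t 6.60 pos [0.5486 0.0724 0.208 ] vice [  1.4  74.4 208. ] F [ 1.2   0.21 -0.23] g 0.284 yaw 13.21
travel units [ 0.0279  0.3565 -0.5365] yaw now 13.21 deg tilt 0.0058 0.002 rot units -16.438
```

```bash
python3 -m jog '[{"rot":[-1,0,0],"travel":[0,0,0],"jaw":-1},{"rot":[0,0,0],"travel":[0,0.097,-0.114],"jaw":-1},{"rot":[0,0,0],"travel":[0,0.097,-0.114],"jaw":-1},{"rot":[0,0,0],"travel":[0,0.097,-0.114],"jaw":-1},{"rot":[0,0,0],"travel":[0,0.097,-0.114],"jaw":-1},{"rot":[0,0,0],"travel":[0,0.097,-0.114],"jaw":-1},{"rot":[-1,0,0],"travel":[0,0.097,-0.114],"jaw":-1}]'
python3 -m jog '[{"rot":[-1,0,0],"travel":[0,0,0],"jaw":-1},{"rot":[-1,0,0],"travel":[0,0,0],"jaw":-1},{"rot":[-1,0,0],"travel":[0,0,0],"jaw":-1},{"rot":[-1,0,0],"travel":[0,0,0],"jaw":-1},{"rot":[-1,0,0],"travel":[0,0,0],"jaw":-1},{"rot":[-1,0,0],"travel":[0,0,0],"jaw":-1},{"rot":[-1,0,0],"travel":[0,0,0],"jaw":-1}]'
python3 -m jog '[{"rot":[-1,0,0],"travel":[0,0,0],"jaw":-1},{"rot":[-1,0,0],"travel":[0,0,0],"jaw":-1},{"rot":[-1,0,0],"travel":[0,0,0],"jaw":-1},{"rot":[-1,0,0],"travel":[0,0,0],"jaw":-1},{"rot":[-1,0,0],"travel":[0,0,0],"jaw":-1},{"rot":[-1,0,0],"travel":[0,0,0],"jaw":-1},{"rot":[-1,0,0],"travel":[0,0,0],"jaw":-1},{"rot":[-0.4,0,0],"travel":[0,0,0],"jaw":-1}]'
python3 -m jog '[{"rot":[0,0,0],"travel":[0,0,0],"jaw":-1}]'
python3 -c "
from h import *
s=show();im=ctrl.get_image('wrist');cv2.imwrite('pics/w3.png',im[:,:,::-1]);im=ctrl.get_image('top');crop(im[:,:,::-1],(180,140,350,225),4.5,'pics/t3c.png');s=show()
import pickle;pickle.dump(s,open('s3.pkl','wb'))"
```

```text
time: 7.3
position: [0.6463, 0.3294, 0.2041]
tool_rot: [0.898, 1.377, -0.898]
ft_force: [1.4, 0.1, -0.1]
grip_width: 0.921
time: 8.0
position: [0.6459, 0.3273, 0.2041]
tool_rot: [0.426, 1.528, -0.426]
ft_force: [-0.1, -1.4, -0.4]
grip_width: 1.003
time: 8.8
position: [0.6459, 0.3273, 0.2042]
tool_rot: [-0.08, 1.569, 0.08]
ft_force: [0.0, 1.0, 0.8]
grip_width: 1.002
time: 8.9
position: [0.6459, 0.3273, 0.2042]
tool_rot: [-0.078, 1.569, 0.078]
ft_force: [-1.3, 0.1, -0.5]
grip_width: 0.999
t 8.90 pos [0.6459 0.3273 0.2042] vice [156.6 298.8 204.2] F [-1.33  0.13 -0.48] g 0.999 yaw 95.67
t 9.00 pos [0.6459 0.3273 0.2041] vice [156.6 298.8 204.1] F [ 0.74 -0.13  0.36] g 1.000 yaw 95.62
```

View pics/w3.png

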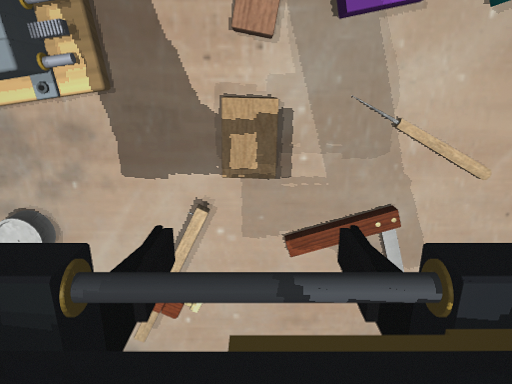

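View pics/t3c.png

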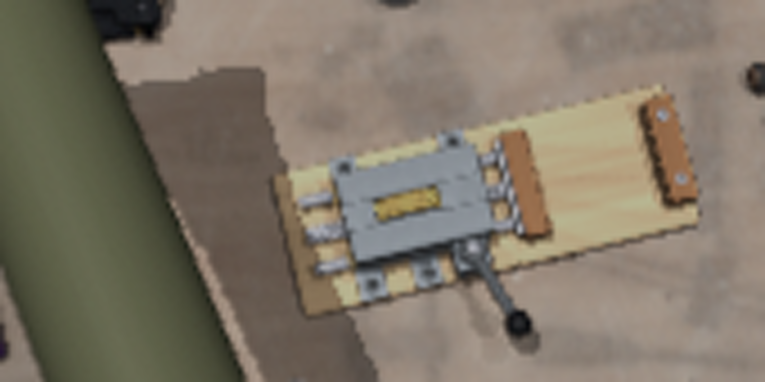

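The lever now points toward the jaws (knob at crop (516,322)), and the jaw has opened from about 513 to 500. The wrist view shows the beech block at (220-280, 95-178), with its grain lengthwise. I'll zoom in to measure it.

```bash
python3 - <<'E'
from h import *
k=unproj("top",np.array([(516,322)])/4.5+[180,140],.07)[0]
kt=unproj("top",np.array([(474,334)])/4.5+[180,140],.07)[0]
Ct=np.array([.5609,.0007]);c,s=np.cos(.239),np.sin(.239)
for q in(k,kt):
    d=q[:2]-Ct;v=np.array([c*d[0]+s*d[1],c*d[1]-s*d[0]])-[-.045,.026];print("lever",v,np.radians(37)+np.arctan2(v[1],-v[0]))
J=unproj("top",np.array([(524,130),(549,233)])/4.5+[180,140],.049)[:,:2]-Ct;print("jaw face y",(c*J[:,1]-s*J[:,0]).round(4))
w=cv2.imread("pics/w3.png");crop(w,(200,80,310,190),5.4,"pics/w3c.png")
E
```

```text
lever [-0.05991792 -0.01797116] 0.3543795902959113
lever [-0.06120165  0.0147912 ] 0.8829044036316653
jaw face y [-0.0388 -0.0367]
```

View pics/w3c.png

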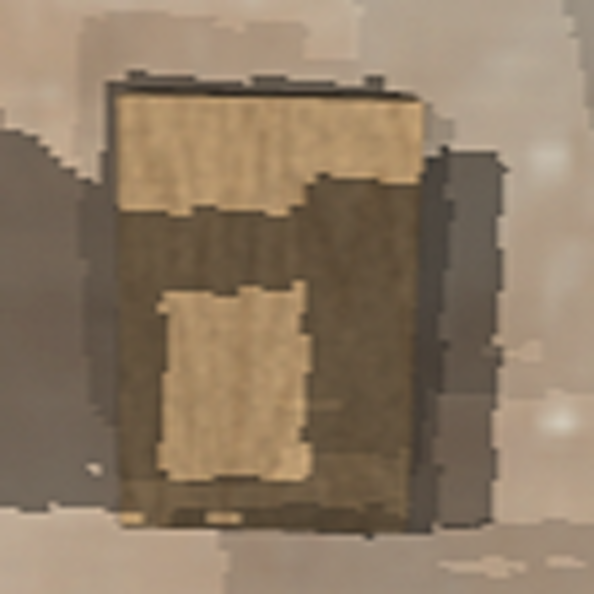

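```bash
python3 - <<'E'
from h import *
import pickle;st=pickle.load(open("s3.pkl","rb"))
px=np.array([(116,94),(424,98),(411,524),(119,526)])/5.4+[200,80]
b=unproj("wrist",px,.032,st);print(b.round(4),b.mean(0),[np.linalg.norm(b[i]-b[(i+1)%4]).round(4) for i in range(4)])
l=b[0]-b[3]+b[1]-b[2];print("long axis dir deg",np.degrees(np.arctan2(l[1],l[0])))
sh=b[1]-b[0]+b[2]-b[3];print("short",np.degrees(np.arctan2(sh[1],sh[0])))
f=lambda a:np.array(a,float)/4.5+[180,140]
print(unproj("top",f([(46,85),(118,81),(124,180),(54,186)]),0.032).mean(0))
c=b.mean(0);c[2]=.03
s=ctrl.get_state();goal(c,np.radians(96),s)
E
```

```text
[[0.5805 0.2876 0.032 ]
 [0.5758 0.3422 0.032 ]
 [0.6539 0.3489 0.032 ]
 [0.6598 0.2936 0.032 ]] [0.61750693 0.31807562 0.032     ] [np.float64(0.0547), np.float64(0.0784), np.float64(0.0556), np.float64(0.0795)]
long axis dir deg -175.3698745762204
short 95.46261822570544
[0.61183838 0.3145096  0.032     ]
travel units [ 0.5802 -0.0214 -0.0972] yaw now 95.62 deg tilt 0.0 0.0001 rot units -0.077
```

```bash
python3 -m jog '[{"rot":[0,0,0],"travel":[0.05,-0.021,-0.097],"jaw":-1},{"rot":[0,0,0],"travel":[0.15,0,0],"jaw":-1},{"rot":[0,0,0],"travel":[0.15,0,0],"jaw":-1},{"rot":[0,0,0],"travel":[0.1,0,0],"jaw":-1},{"rot":[0,0,0],"travel":[0,0,0],"jaw":-1}]'
python3 -c "
from h import *
show();goal([.6175,.3181,.008])
im=ctrl.get_image('wrist');cv2.imwrite('pics/w4.png',im[:,:,::-1])"
```

```text
time: 9.5
position: [0.6138, 0.3166, 0.0634]
tool_rot: [-0.081, 1.578, 0.074]
ft_force: [-0.6, -0.7, -0.8]
grip_width: 0.999
t 9.50 pos [0.6138 0.3166 0.0634] vice [122.8 296.   63.4] F [-0.55 -0.67 -0.8 ] g 0.999 yaw 95.65
travel units [0.1846 0.0047 0.0144] yaw now 95.65 deg tilt -0.0042 -0.009
```

View pics/w4.png

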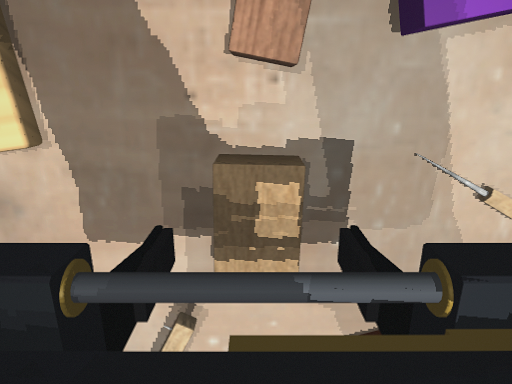

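```bash
python3 -c "
from h import *
print(unproj('wrist',[(214,164),(304,163)],.032).round(4))"
python3 -m jog '[{"rot":[0,0,0],"travel":[0.08,0,0.0],"jaw":-1},{"rot":[0,0,0],"travel":[0.08,0,0.0],"jaw":-1},{"rot":[0,0,0],"travel":[0.02,0,0],"jaw":-1},{"rot":[0,0,0],"travel":[0,0,0],"jaw":-1}]'
python3 -c "
from h import *
show()"
```

```text
[[0.5836 0.2888 0.032 ]
 [0.5776 0.3425 0.032 ]]
time: 9.95
position: [0.6182, 0.3186, 0.0161]
tool_rot: [-0.077, 1.569, 0.078]
ft_force: [-0.7, 0.3, 0.4]
grip_width: 0.998
t 9.95 pos [0.6182 0.3186 0.0161] vice [127.5 296.9  16.1] F [-0.67  0.29  0.4 ] g 0.998 yaw 95.67
```

```bash
python3 -m jog '[{"rot":[0,0,0],"travel":[0.025,0,0.003],"jaw":-1},{"rot":[0,0,0],"travel":[0,0,0],"jaw":1},{"rot":[0,0,0],"travel":[0,0,0],"jaw":1},{"rot":[0,0,0],"travel":[0,0,0],"jaw":1},{"rot":[0,0,0],"travel":[0,0,0],"jaw":1},{"rot":[0,0,0],"travel":[0,0,0],"jaw":1},{"rot":[0,0,0],"travel":[0,0,0],"jaw":1}]' 25
python3 -c "
from h import *
show()"
```

```text
time: 10.65
position: [0.6186, 0.3183, 0.0078]
tool_rot: [-0.078, 1.569, 0.078]
ft_force: [0.2, -0.6, 1.2]
grip_width: 0.635
t 10.65 pos [0.6186 0.3183 0.0078] vice [127.9 296.6   7.8] F [ 0.24 -0.56  1.18] g 0.635 yaw 95.67
```

Width 0.635 × 87 mm = 55 mm, so the block is gripped. Now lift and turn (+16.4 units).

```bash
python3 -m jog '[{"rot":[0,0,0],"travel":[-0.08,0,0],"jaw":1},{"rot":[0,0,0],"travel":[-0.15,0,0],"jaw":1},{"rot":[0,0,0],"travel":[-0.15,0,0],"jaw":1},{"rot":[0,0,0],"travel":[-0.12,0,0],"jaw":1},{"rot":[1,0,0],"travel":[0,0,0],"jaw":1},{"rot":[1,0,0],"travel":[0,0,0],"jaw":1},{"rot":[1,0,0],"travel":[0,0,0],"jaw":1},{"rot":[1,0,0],"travel":[0,0,0],"jaw":1}]'
python3 -m jog '[{"rot":[1,0,0],"travel":[0,0,0],"jaw":1},{"rot":[1,0,0],"travel":[0,0,0],"jaw":1},{"rot":[1,0,0],"travel":[0,0,0],"jaw":1},{"rot":[1,0,0],"travel":[0,0,0],"jaw":1},{"rot":[1,0,0],"travel":[0,0,0],"jaw":1},{"rot":[1,0,0],"travel":[0,0,0],"jaw":1},{"rot":[1,0,0],"travel":[0,0,0],"jaw":1},{"rot":[1,0,0],"travel":[0,0,0],"jaw":1}]'
python3 -m jog '[{"rot":[1,0,0],"travel":[0,0,0],"jaw":1},{"rot":[1,0,0],"travel":[0,0,0],"jaw":1},{"rot":[1,0,0],"travel":[0,0,0],"jaw":1},{"rot":[1,0,0],"travel":[0,0,0],"jaw":1},{"rot":[0.4,0,0],"travel":[0,0,0],"jaw":1},{"rot":[0,0,0],"travel":[0,0,0],"jaw":1}]'
python3 -c "
from h import *
show();goal(v2w(0,-.088,.16),PSI)"
```

```text
time: 11.45
position: [0.6181, 0.3182, 0.1571]
tool_rot: [0.199, 1.562, -0.199]
ft_force: [0.1, 0.2, -1.6]
grip_width: 0.63
time: 12.25
position: [0.6181, 0.3183, 0.157]
tool_rot: [0.742, 1.441, -0.743]
ft_force: [-0.6, 0.1, -0.3]
grip_width: 0.624
time: 12.85
position: [0.6181, 0.3184, 0.1571]
tool_rot: [1.031, 1.313, -1.032]
ft_force: [0.3, 0.4, -0.1]
grip_width: 0.632
t 12.85 pos [0.6181 0.3184 0.1571] vice [127.5 296.7 157.1] F [ 0.32  0.42 -0.13] g 0.632 yaw 13.68
travel units [-0.0092 -0.4228  1.2831] yaw now 13.68 deg tilt -0.0007 0.0002 rot units -0.019
```

```bash
python3 -m jog '[{"rot":[0,0,0],"travel":[0,-0.047,0.143],"jaw":1},{"rot":[0,0,0],"travel":[0,-0.047,0.143],"jaw":1},{"rot":[0,0,0],"travel":[0,-0.047,0.143],"jaw":1},{"rot":[0,0,0],"travel":[0,-0.047,0.143],"jaw":1},{"rot":[0,0,0],"travel":[0,-0.047,0.143],"jaw":1},{"rot":[0,0,0],"travel":[0,-0.047,0.143],"jaw":1},{"rot":[0,0,0],"travel":[0,-0.047,0.143],"jaw":1},{"rot":[0,0,0],"travel":[0,-0.047,0.143],"jaw":1}]'
python3 -m jog '[{"rot":[0,0,0],"travel":[0,-0.047,0.14],"jaw":1},{"rot":[0,0,0],"travel":[0,0,0],"jaw":1},{"rot":[0,0,0],"travel":[0,0,0],"jaw":1}]'
python3 -c "
from h import *
import pickle
s=show();goal(v2w(0,-.088,.16),PSI);im=ctrl.get_image('wrist');cv2.imwrite('pics/w5.png',im[:,:,::-1]);pickle.dump(s,open('s5.pkl','wb'))
print(proj('wrist',[v2w(x,y,z) for x,y,z in((-.042,-.039,.049),(.042,-.039,.049),(-.035,.005,.072),(.035,.005,.072),(-.035,.115,.072),(.035,.115,.072),(-.058,.16,.018),(.058,.16,.018))],s).round(0).tolist())"
```

```text
time: 13.65
position: [0.5895, -0.0434, 0.1576]
tool_rot: [1.031, 1.313, -1.03]
ft_force: [0.9, 0.7, -1.7]
grip_width: 0.628
time: 13.95
position: [0.5859, -0.0876, 0.1576]
tool_rot: [1.034, 1.312, -1.033]
ft_force: [-0.4, 0.7, -1.3]
grip_width: 0.633
t 13.95 pos [ 0.5859 -0.0876  0.1576] vice [ -0.6 -89.9 157.6] F [-0.37  0.66 -1.31] g 0.633 yaw 13.51
travel units [-0.0081  0.0019 -0.0062] yaw now 13.51 deg tilt 0.0003 -0.0004 rot units -0.054
[[203.0, 124.0], [309.0, 124.0], [205.0, 64.0], [306.0, 63.0], [196.0, -130.0], [313.0, -131.0], [173.0, -161.0], [335.0, -161.0]]
```

View pics/w5.png

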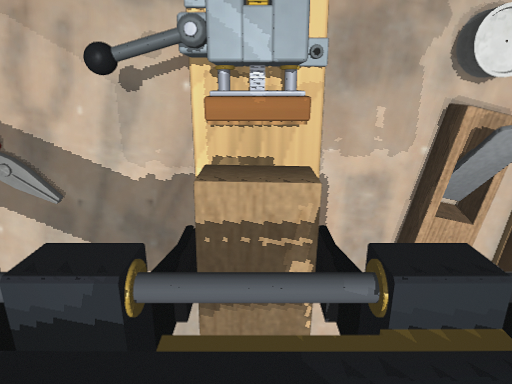

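The jaw's top corners are seen at (204,123) and (310,123), against predictions of (203,124) and (309,124), so the frame is right within about 1 mm. The held block is centred at column 257, in line with the jaw. I'll check the block's end position in the grip and then lower it.

```bash
python3 -c "
from h import *
import pickle
s=pickle.load(open('s5.pkl','rb'))
for p in unproj('wrist',[(195,181),(321,181)],s['position'][2]+.0242,s): print((w2v(p)*1000).round(1), (w2v(s['position'])*1000).round(1))
goal(v2w(0,-.088,.028),PSI)"
```

```text
[-26.1 -48.5 181.8] [ -0.6 -89.9 157.6]
[ 27.7 -48.8 181.8] [ -0.6 -89.9 157.6]
travel units [ 0.4313 -0.0011  0.0009] yaw now 13.69 deg tilt 0.0003 -0.001 rot units -0.018
```

```bash
python3 -m jog '[{"rot":[0,0,0],"travel":[0.1,0,-0.005],"jaw":1},{"rot":[0,0,0],"travel":[0.12,0,0],"jaw":1},{"rot":[0,0,0],"travel":[0.1,0,0],"jaw":1},{"rot":[0,0,0],"travel":[0.06,0,0],"jaw":1},{"rot":[0,0,0],"travel":[0.03,0,0],"jaw":1},{"rot":[0,0,0],"travel":[0.01,0,0],"jaw":1},{"rot":[0,0,0],"travel":[0,0,0],"jaw":1}]'
python3 -c "
from h import *
show()"
```

```text
time: 14.7
position: [0.5865, -0.0837, 0.0318]
tool_rot: [1.031, 1.313, -1.03]
ft_force: [0.9, 0.0, -0.3]
grip_width: 0.633
t 14.70 pos [ 0.5865 -0.0837  0.0318] vice [  1.  -86.2  31.8] F [ 0.87  0.02 -0.34] g 0.633 yaw 13.76
```

```bash
python3 -m jog '[{"rot":[0,0,0],"travel":[0.012,0,0],"jaw":1},{"rot":[0,0,0],"travel":[0,0,0],"jaw":1}]'
python3 -m jog '[{"rot":[0,0,0],"travel":[0.005,0,0],"jaw":1},{"rot":[0,0,0],"travel":[0,0,0],"jaw":1}]'
python3 -m jog '[{"rot":[0,0,0],"travel":[0.004,0,0],"jaw":1},{"rot":[0,0,0],"travel":[0,0,0],"jaw":1}]'
```

```text
time: 14.9
position: [0.5864, -0.0843, 0.0285]
tool_rot: [1.032, 1.312, -1.03]
ft_force: [-0.7, -0.5, -1.1]
grip_width: 0.629
time: 15.1
position: [0.586, -0.0845, 0.0266]
tool_rot: [1.032, 1.312, -1.031]
ft_force: [1.7, -0.2, -1.6]
grip_width: 0.631
time: 15.3
position: [0.5862, -0.0845, 0.0257]
tool_rot: [1.032, 1.312, -1.031]
ft_force: [-0.5, 0.3, 3.3]
grip_width: 0.631
```

Contact made (about 4 N). Release and lift away.

```bash
python3 -m jog '[{"rot":[0,0,0],"travel":[0,0,0],"jaw":-1},{"rot":[0,0,0],"travel":[0,0,0],"jaw":-1},{"rot":[0,0,0],"travel":[0,0,0],"jaw":-1},{"rot":[0,0,0],"travel":[0,0,0],"jaw":-1},{"rot":[0,0,0],"travel":[-0.06,0,0],"jaw":-1},{"rot":[0,0,0],"travel":[-0.15,0,0],"jaw":-1},{"rot":[0,0,0],"travel":[-0.15,0,0],"jaw":-1},{"rot":[0,0,0],"travel":[-0.05,0,0],"jaw":-1}]'
python3 -c "
from h import *
import pickle
s=show();im=ctrl.get_image('wrist');cv2.imwrite('pics/w6.png',im[:,:,::-1]);pickle.dump(s,open('s6.pkl','wb'))
goal(v2w(0,.054,.12),PSI)"
```

```text
time: 16.1
position: [0.5885, -0.0853, 0.153]
tool_rot: [1.035, 1.307, -1.027]
ft_force: [-0.6, -0.4, -0.1]
grip_width: 0.999
t 16.10 pos [ 0.5885 -0.0853  0.153 ] vice [  2.5 -88.3 153. ] F [-0.61 -0.36 -0.09] g 0.999 yaw 13.65
travel units [ 0.111  -0.0117 -0.4742] yaw now 13.66 deg tilt 0.0082 0.0014 rot units -0.024
```

View pics/w6.png

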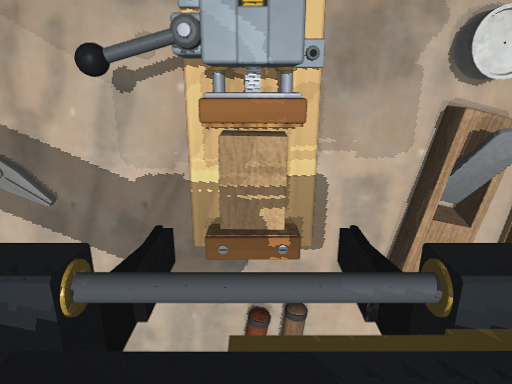

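The block lies flat, centred on the jaws (both at column 253), with clear gaps at both ends. Now to the wheel: shut the fingers and go to y=+53.

```bash
python3 -m jog '[{"rot":[0,0,0],"travel":[0,-0.009,-0.12],"jaw":1},{"rot":[0,0,0],"travel":[0,0,-0.12],"jaw":1},{"rot":[0,0,0],"travel":[0,0,-0.12],"jaw":1},{"rot":[0,0,0],"travel":[0.05,0,-0.114],"jaw":1},{"rot":[0,0,0],"travel":[0.1,0,0],"jaw":1},{"rot":[0,0,0],"travel":[0.05,0,0],"jaw":1},{"rot":[0,0,0],"travel":[0,0,0],"jaw":1},{"rot":[0,0,0],"travel":[0,0,0],"jaw":1}]' 20
python3 -c "
from h import *
s=show();goal(v2w(0,.054,.0815),PSI)"
```

```text
time: 16.95
position: [0.5497, 0.0516, 0.0881]
tool_rot: [1.032, 1.312, -1.034]
ft_force: [0.0, -0.2, -0.7]
grip_width: 0.357
t 16.95 pos [0.5497 0.0516 0.0881] vice [-2.5 53.9 88.1] F [ 0.02 -0.15 -0.72] g 0.357 yaw 13.55
travel units [ 0.0219  0.0083 -0.0004] yaw now 13.55 deg tilt -0.0007 0.0009 rot units -0.046
```

```bash
python3 -m jog '[{"rot":[0,0,0],"travel":[0,0.006,0],"jaw":1},{"rot":[0,0,0],"travel":[0,0,0],"jaw":1},{"rot":[0,0,0],"travel":[0,0,0],"jaw":1},{"rot":[0,0,0],"travel":[0.022,0,0],"jaw":1},{"rot":[0,0,0],"travel":[0.006,0,0],"jaw":1},{"rot":[0,0,0],"travel":[0,0,0],"jaw":1}]'
python3 -m jog '[{"rot":[0,0,0],"travel":[0.006,0,0],"jaw":1},{"rot":[0,0,0],"travel":[0,0,0],"jaw":1}]'
```

```text
time: 17.55
position: [0.5519, 0.0536, 0.0802]
tool_rot: [1.032, 1.312, -1.031]
ft_force: [0.3, 0.5, 3.6]
grip_width: 0.007
time: 17.75
position: [0.5522, 0.0535, 0.0798]
tool_rot: [1.033, 1.312, -1.03]
ft_force: [-3.5, -1.4, 12.9]
grip_width: 0.006
```

```bash
python3 -m jog '[{"rot":[0,0,0],"travel":[0,0,-0.016],"jaw":1},{"rot":[0,0,0],"travel":[0,0,-0.016],"jaw":1},{"rot":[0,0,0],"travel":[0,0,-0.016],"jaw":1}]'
python3 -m jog '[{"rot":[0,0,0],"travel":[0,0,-0.016],"jaw":1},{"rot":[0,0,0],"travel":[0,0,-0.016],"jaw":1}]'
python3 -m jog '[{"rot":[0,0,0],"travel":[-0.03,0,0],"jaw":1},{"rot":[0,0,0],"travel":[-0.03,0,0.03],"jaw":1},{"rot":[0,0,0],"travel":[0,0,0.05],"jaw":1},{"rot":[0,0,0],"travel":[0.04,0,0],"jaw":1},{"rot":[0,0,0],"travel":[0.015,0,0],"jaw":1},{"rot":[0,0,0],"travel":[0,0,0],"jaw":1}]'
python3 -c "
from h import *
s=show()
im=ctrl.get_image('top');crop(im[:,:,::-1],(180,140,350,225),4.5,'pics/t7c.png')"
```

```text
time: 18.05
position: [0.5492, 0.0656, 0.0801]
tool_rot: [1.033, 1.31, -1.032]
ft_force: [-3.5, -3.6, 15.9]
grip_width: 0.006
time: 18.25
position: [0.5469, 0.075, 0.08]
tool_rot: [1.033, 1.31, -1.032]
ft_force: [-2.6, -3.0, 12.5]
grip_width: 0.004
time: 18.85
position: [0.5513, 0.0523, 0.0797]
tool_rot: [1.031, 1.312, -1.033]
ft_force: [-1.4, -2.2, 8.2]
grip_width: 0.0
t 18.85 pos [0.5513 0.0523 0.0797] vice [-0.8 54.3 79.7] F [-1.4  -2.24  8.19] g 0.000 yaw 13.64
```

View pics/t7c.png

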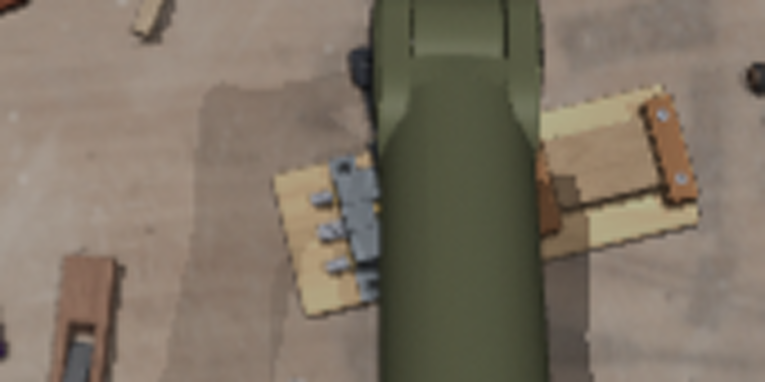

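The jaw has nearly reached the block, so one more stroke, watching the drag force.

```bash
python3 -m jog '[{"rot":[0,0,0],"travel":[0.002,0,-0.016],"jaw":1},{"rot":[0,0,0],"travel":[0,0,-0.016],"jaw":1},{"rot":[0,0,0],"travel":[0,0,-0.012],"jaw":1}]'
python3 -m jog '[{"rot":[0,0,0],"travel":[0,0,-0.012],"jaw":1}]'
python3 -m jog '[{"rot":[0,0,0],"travel":[0,0,-0.012],"jaw":1}]'
python3 -m jog '[{"rot":[0,0,0],"travel":[0,0,-0.012],"jaw":1}]'
python3 -m jog '[{"rot":[0,0,0],"travel":[0,0,0],"jaw":1},{"rot":[0,0,0],"travel":[0,0,0],"jaw":1}]'
python3 -c "
from h import *
s=show()"
```

```text
time: 19.2
position: [0.5485, 0.0642, 0.0802]
tool_rot: [1.03, 1.311, -1.034]
ft_force: [-3.1, -10.2, 15.2]
grip_width: 0.01
time: 19.3
position: [0.5487, 0.066, 0.0802]
tool_rot: [1.03, 1.307, -1.034]
ft_force: [0.7, -8.5, 10.6]
grip_width: 0.004
time: 19.4
position: [0.5485, 0.0699, 0.0802]
tool_rot: [1.031, 1.306, -1.033]
ft_force: [1.5, -6.6, 9.7]
grip_width: 0.007
time: 19.5
position: [0.5479, 0.0738, 0.0802]
tool_rot: [1.032, 1.306, -1.032]
ft_force: [1.4, -5.8, 8.8]
grip_width: 0.003
time: 19.7
position: [0.5477, 0.0747, 0.0801]
tool_rot: [1.032, 1.308, -1.031]
ft_force: [0.3, -5.3, 10.3]
grip_width: 0.005
t 19.70 pos [0.5477 0.0747 0.0801] vice [ 1.1 76.8 80.1] F [ 0.33 -5.27 10.28] g 0.005 yaw 13.63
```

The drag rose to about 10 N and the finger slipped, so the jaw is nipping. Lift and inspect from over the bed.

```bash
python3 -m jog '[{"rot":[0,0,0],"travel":[-0.04,0,0],"jaw":1},{"rot":[0,0,0],"travel":[-0.15,0,0],"jaw":1},{"rot":[0,0,0],"travel":[-0.05,0,0.13],"jaw":1},{"rot":[0,0,0],"travel":[0,0,0.15],"jaw":1},{"rot":[0,0,0],"travel":[0,0,0.15],"jaw":1},{"rot":[0,0,0],"travel":[0,0,0.12],"jaw":1},{"rot":[0,0,0],"travel":[0,0,0],"jaw":1},{"rot":[0,0,0],"travel":[0,0,0],"jaw":1}]'
python3 -c "
from h import *
s=show();im=ctrl.get_image('wrist');cv2.imwrite('pics/w8.png',im[:,:,::-1])
print(proj('wrist',[v2w(x,y,z) for x,y,z in((-.042,-.054,.049),(.042,-.054,.049),(-.0275,-.054,.05),(.0275,-.054,.05))],s).round(0).tolist())
crop(im[:,:,::-1],(150,20,360,245),2.6,'pics/w8c.png')"
```

```text
time: 20.5
position: [0.5842, -0.0835, 0.1502]
tool_rot: [1.033, 1.314, -1.033]
ft_force: [-0.0, 0.5, -0.8]
grip_width: 0.002
t 20.50 pos [ 0.5842 -0.0835  0.1502] vice [ -1.2 -85.4 150.2] F [-0.02  0.51 -0.77] g 0.002 yaw 13.59
[[204.0, 150.0], [310.0, 150.0], [222.0, 150.0], [292.0, 150.0]]
```

View pics/w8.png

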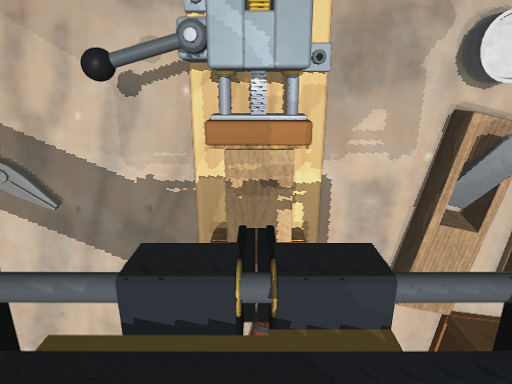

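View pics/w8c.png

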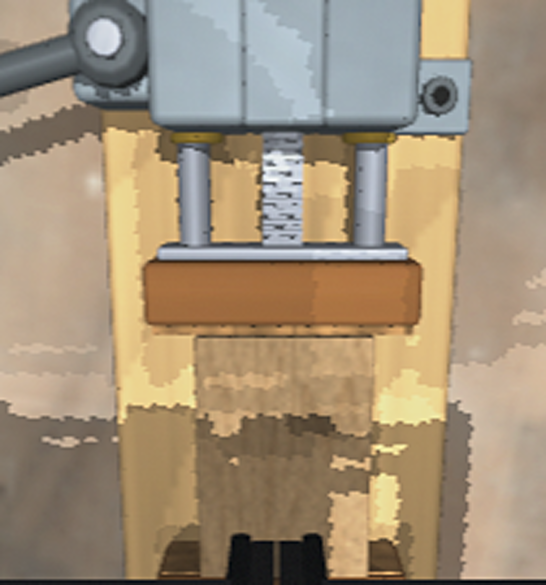

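The jaw's cork face now meets the block's end (rows 145-150, predicted 150), with the block still centred and square. Next I'll go to the -y side of the knob to swing the lever over.

```bash
python3 -m jog '[{"rot":[0,0,0],"travel":[0,-0.11,-0.05],"jaw":1},{"rot":[0,0,0],"travel":[0,-0.12,-0.06],"jaw":1},{"rot":[0,0,0],"travel":[0,-0.12,-0.06],"jaw":1},{"rot":[0,0,0],"travel":[0.1,0,0],"jaw":1},{"rot":[0,0,0],"travel":[0.12,0,0],"jaw":1},{"rot":[0,0,0],"travel":[0.08,0,0],"jaw":1},{"rot":[0,0,0],"travel":[0,0,0],"jaw":1}]'
python3 -c "
from h import *
s=show();goal(v2w(-.106,-.02,.06),PSI)"
```

```text
time: 21.25
position: [0.4675, -0.0564, 0.0581]
tool_rot: [1.027, 1.319, -1.033]
ft_force: [-0.8, 0.4, 0.3]
grip_width: 0.002
t 21.25 pos [ 0.4675 -0.0564  0.0581] vice [-108.1  -31.4   58.1] F [-0.84  0.43  0.32] g 0.002 yaw 13.87
travel units [-0.0062  0.0071 -0.038 ] yaw now 13.87 deg tilt -0.0063 -0.0017 rot units 0.018
```

```bash
python3 -m jog '[{"rot":[0,0,0],"travel":[0,0,-0.03],"jaw":1},{"rot":[0,0,0],"travel":[0,0,-0.03],"jaw":1},{"rot":[0,0,0],"travel":[0,0,-0.02],"jaw":1},{"rot":[0,0,0],"travel":[0,0,-0.02],"jaw":1},{"rot":[0,0,0],"travel":[0,0,-0.02],"jaw":1},{"rot":[0,0,0],"travel":[0,0,-0.02],"jaw":1}]'
python3 -c "
from h import *
s=show()"
python3 -m jog '[{"rot":[0,0,0],"travel":[0,0.006,-0.02],"jaw":1},{"rot":[0,0,0],"travel":[0,0.006,-0.02],"jaw":1},{"rot":[0,0,0],"travel":[0,0.006,-0.02],"jaw":1}]'
python3 -c "
from h import *
s=show();goal(v2w(-.104,.041,.06))"
```

```text
time: 21.85
position: [0.4595, -0.0187, 0.061]
tool_rot: [1.03, 1.313, -1.034]
ft_force: [-2.7, -3.5, -0.8]
grip_width: 0.002
t 21.85 pos [ 0.4595 -0.0187  0.061 ] vice [-106.8    7.1   61. ] F [-2.65 -3.53 -0.83] g 0.002 yaw 13.66
time: 22.15
position: [0.462, 0.0013, 0.0612]
tool_rot: [1.032, 1.312, -1.031]
ft_force: [-1.8, -2.0, 0.5]
grip_width: 0.001
t 22.15 pos [0.462  0.0013 0.0612] vice [-99.7  26.   61.2] F [-1.85 -2.01  0.47] g 0.001 yaw 13.68
travel units [ 0.0039 -0.0145 -0.0501] yaw now 13.68 deg tilt 0.0007 0.0
```

```bash
python3 -m jog '[{"rot":[0,0,0],"travel":[0,0,-0.02],"jaw":1},{"rot":[0,0,0],"travel":[0,0,-0.02],"jaw":1},{"rot":[0,0,0],"travel":[0,0,-0.01],"jaw":1},{"rot":[0,0,0],"travel":[0,0,0],"jaw":1}]'
python3 -c "
from h import *
s=show();im=ctrl.get_image('wrist');cv2.imwrite('pics/w9.png',im[:,:,::-1])
for v in(1,1.1,1.2,1.3):
  a=np.radians(37)-v; print(v,proj('wrist',[v2w(-.045-.066*np.cos(a),.026-.066*np.sin(a),.07)],s).round(0))"
```

```text
time: 22.55
position: [0.4583, 0.0161, 0.061]
tool_rot: [1.032, 1.313, -1.03]
ft_force: [0.8, -1.5, 0.8]
grip_width: 0.003
t 22.55 pos [0.4583 0.0161 0.061 ] vice [-99.7  41.2  61. ] F [ 0.77 -1.55  0.76] g 0.003 yaw 13.72
1 [[241. 237.]]
1.1 [[246. 226.]]
1.2 [[252. 215.]]
1.3 [[260. 205.]]
```

View pics/w9.png

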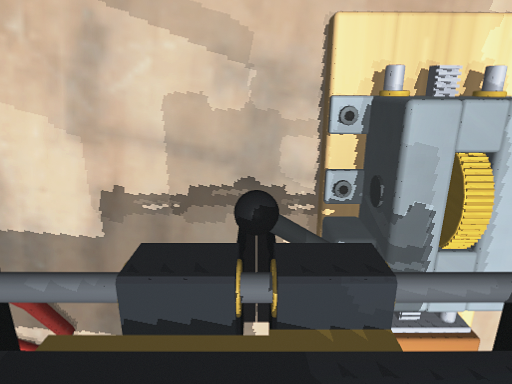

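The knob is at (257,210), which matches a lever value of about 1.25 rad, so it's locked. Back off, rise and check everything.

```bash
python3 -m jog '[{"rot":[0,0,0],"travel":[0,0,0.05],"jaw":1},{"rot":[0,0,0],"travel":[-0.05,0,0.03],"jaw":1},{"rot":[0,0,0],"travel":[-0.15,0,0],"jaw":1},{"rot":[0,0,0],"travel":[-0.1,0.12,0.05],"jaw":1},{"rot":[0,0,0],"travel":[-0.06,0.12,0.1],"jaw":1},{"rot":[0,0,0],"travel":[0,0.1,0.12],"jaw":1},{"rot":[0,0,0],"travel":[0,0,0.12],"jaw":1},{"rot":[0,0,0],"travel":[0,0,0],"jaw":1}]'
python3 -m jog '[{"rot":[0,0,0],"travel":[0,0,0.1],"jaw":-1},{"rot":[0,0,0],"travel":[0,0,0],"jaw":-1},{"rot":[0,0,0],"travel":[0,0,0],"jaw":-1},{"rot":[0,0,0],"travel":[0,0,0],"jaw":-1}]'
python3 -c "
from h import *
s=show();im=ctrl.get_image('wrist');cv2.imwrite('pics/w10.png',im[:,:,::-1])
print(proj('wrist',[v2w(x,y,z) for x,y,z in((-.042,-.054,.049),(.042,-.054,.049),(-.0275,-.134,.05),(.0275,-.134,.05))],s).round(0).tolist())
im=ctrl.get_image('scene');crop(im[:,:,::-1],(220,180,345,260),6,'pics/sc10.png')"
```

```text
time: 23.4
position: [0.5907, -0.103, 0.1685]
tool_rot: [1.034, 1.308, -1.039]
ft_force: [-0.9, -0.3, -0.1]
grip_width: 0.008
time: 23.8
position: [0.5974, -0.1246, 0.1685]
tool_rot: [1.032, 1.315, -1.03]
ft_force: [0.2, -0.3, -0.8]
grip_width: 0.282
t 23.80 pos [ 0.5974 -0.1246  0.1685] vice [   1.8 -128.5  168.5] F [ 0.16 -0.25 -0.81] g 0.282 yaw 13.76
[[201.0, 93.0], [305.0, 93.0], [222.0, 189.0], [285.0, 189.0]]
```

View pics/w10.png

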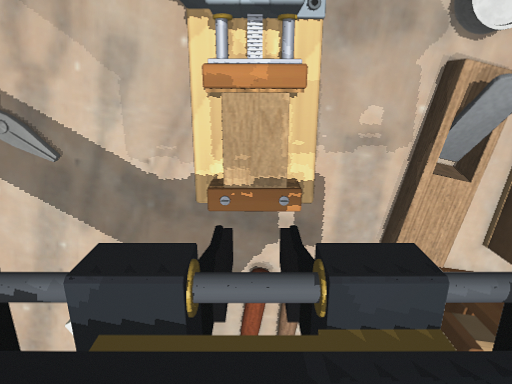

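View pics/sc10.png

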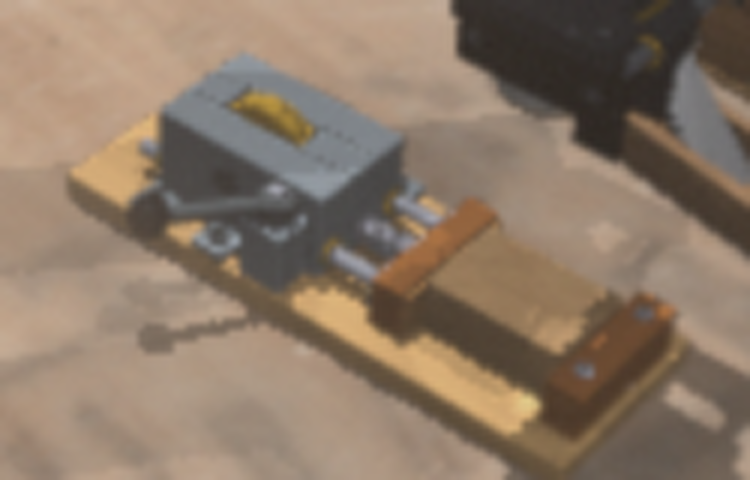

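```bash
python3 -c "
from h import *
C0=C.copy()
import h
h.C[:]=[.5691,-.0025]
for v in(.88,1,1.1,1.2,1.3):
  a=np.radians(37)-v; print(v,((proj('scene',[v2w(-.045-.066*np.cos(a),.026-.066*np.sin(a),.07)])-[220,180])*6).round(0))
w=cv2.imread('pics/w10.png');crop(w,(180,55,330,220),3.6,'pics/w10c.png')"
```

```text
0.88 [[170. 246.]]
1 [[162. 237.]]
1.1 [[156. 228.]]
1.2 [[151. 220.]]
1.3 [[148. 211.]]
```

View pics/w10c.png

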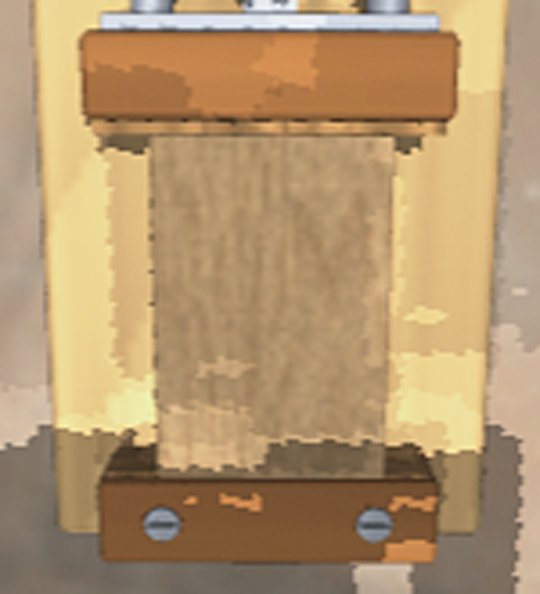

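The block is held between the cork faces at both ends, square and centred (column 271, jaws at 270). The lever reads about 1.25. I'll let it settle and hand in.

```bash
python3 -m jog '[{"rot":[0,0,0],"travel":[0,0,0],"jaw":-1},{"rot":[0,0,0],"travel":[0,0,0],"jaw":-1},{"rot":[0,0,0],"travel":[0,0,0],"jaw":-1},{"rot":[0,0,0],"travel":[0,0,0],"jaw":-1},{"rot":[0,0,0],"travel":[0,0,0],"jaw":-1}]'
python3 -c "
from bench import ctrl
print(ctrl.close_job())"
```

```text
time: 24.4
position: [0.5975, -0.1266, 0.1688]
tool_rot: [1.032, 1.313, -1.031]
ft_force: [-0.8, 0.1, 0.4]
grip_width: 0.834
the job is handed in; nothing more can be done
None
```

The beech block is nipped between the jaws and locked, and I handed the job in at about 24 s of the 72 s allowed. Handing in reported no verdict.

**What I did**
1. The lock lever stood at about 0.88 rad, so I slackened it to about 0.35 first.
2. I rolled the thumbwheel to open the jaw from about 0.025 to 0.035.
3. I laid the block flat and lengthwise on the bed.
4. I rolled the jaw closed in two strokes. The drag on the wheel rose to about 10 N and the finger slipped, so I took the block as nipped.
5. I swung the lock lever over to about 1.25 rad.

**Last checks**
- **Block:** it is square and centred, at column 271 against 270 for the jaws in the close crop, and both ends meet the cork faces.
- **Lever:** the wrist and scene pictures both put it at 1.2 to 1.3 rad.
- **Arm:** it was clear of everything, with no more than about 1 N at the wrist.

**What disagreed or went unmeasured**
- The cameras differed by 4 to 9 mm on where the vice stands. I used a combined estimate, and the jaw's corners then matched it to about 1 pixel in the wrist view.
- I could not measure the nip force itself; I judged it from the wheel's drag and the pictures.
- I did not measure the small plane or the wax again at the end; I never worked near the wax, and no move touched either.

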